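# Turn the parts box at the bench stop and stock it for a brake job

### The job

Stand the used oil filter from the grey parts box in the drip tray; then, while the box is empty and without lifting it, swing the box a quarter turn on the bench by pushing its free corner round, its opposite corner staying at the round post, until you feel it sit snug against both the rail and the post with its cut-out front towards the robot. Then stand every brake-fluid bottle and pad carton from the mat upright on the floor of the box, with the box still snug in the stop at the end. Leave the battery, the cup and the spanner alone.

Things in the scene. Friction and masses are not known exactly. Their poses are not given: they have to be found in the camera images.
- stop: bench stop, bolted down: a round steel post (16 mm diameter, 60 mm high) and a straight dark angle-iron rail. Origin on the post's axis at bench level. The rail runs along the stop's -y: its upright face, looking to -x (to the robot), lies at x = +16 mm from y = -30 to -195 mm, 35 mm high; its foot lies behind that face
- stop_post (a point): axis of the stop's round post, at bench level
- box: grey open parts box, loose: 180 (its x) x 130 (y) x 45 mm high, walls and floor 4 mm, about 0.45 kg. Origin: centre of underside. The +y long side is the cut-out front: 25 mm high, but full height over 32 mm at each end. It starts crosswise, its +x end touching the post or up to 10 mm short of it. Turned 90 degrees anticlockwise from above, its -y side lies on the rail, its +x end at the post
- box_pivot (a point): lower outer corner of the parts box at its +x, -y (90, -65, 0 mm in the box frame): the corner held at the post, which at the start stands at the +x end, some 27 to 41 mm from this corner
- box_heel (a point): lower outer corner of the parts box at its -x, -y (-90, -65, 0 mm): the other end of the side that comes to lie along the rail
- box_front (a point): middle of the cut-out front of the parts box (0, 65, 12 mm in the box frame)
- filter: used spin-on oil filter: dark metal can 56 mm in diameter, 75 mm high, about 0.3 kg, standing in the parts box at the start. Origin at the centre of its underside, z up its axis
- tray: black drip tray, fixed: 150 x 150 mm, 30 mm high, walls and floor 4 mm thick, empty. Origin at the centre of its underside
- mat: flat black rubber sheet, 250 x 215 mm and 1 mm thin, fixed, on which the new parts stand: a row of bottles on its +y half, a row of cartons on its -y half. Origin at the centre of its underside
- bottle0: brake-fluid bottle: upright white plastic cylinder 52 mm in diameter and 68 mm tall with a black cap (28 mm in diameter) on top, 84 mm high in all, 0.2 kg. Origin at the centre of its underside, z up its axis. Stands at the start on the rubber mat. May be absent (None)
- bottle1: brake-fluid bottle: upright white plastic cylinder 52 mm in diameter and 68 mm tall with a black cap (28 mm in diameter) on top, 84 mm high in all, 0.2 kg. Origin at the centre of its underside, z up its axis. Stands at the start on the rubber mat. May be absent (None)
- bottle2: brake-fluid bottle: upright white plastic cylinder 52 mm in diameter and 68 mm tall with a black cap (28 mm in diameter) on top, 84 mm high in all, 0.2 kg. Origin at the centre of its underside, z up its axis. Stands at the start on the rubber mat. May be absent (None)
- carton0: brake-pad carton: upright closed cardboard box, 26 mm thick (its x), 50 mm wide (its y), 88 mm high (its z), 0.2 kg. Origin at the centre of its underside. Stands at the start on the rubber mat, next to the row of bottles. May be absent (None)
- carton1: brake-pad carton: upright closed cardboard box, 26 mm thick (its x), 50 mm wide (its y), 88 mm high (its z), 0.2 kg. Origin at the centre of its underside. Stands at the start on the rubber mat, next to the row of bottles. May be absent (None)
- carton2: brake-pad carton: upright closed cardboard box, 26 mm thick (its x), 50 mm wide (its y), 88 mm high (its z), 0.2 kg. Origin at the centre of its underside. Stands at the start on the rubber mat, next to the row of bottles. May be absent (None)
- battery: motorcycle battery, 87 x 150 x 102 mm, beyond the stop; to be left alone
- cup: clear plastic drinking cup, 70 mm across, 75 mm high; to be left alone
- spanner: steel spanner lying on the bench beyond the mat; to be left alone
Mind the look-alikes: they are no part of the job. Leave any orange or pink look-alike of the bottle0 alone.

How it is judged:
By the outcome, as a careful person would: the job done as asked, in the order asked, and still so for the second after the job is handed in, with the robot touching nothing.
Of bottle0, bottle1, bottle2, carton0, carton1, carton2 only 4 to 6 are there at a start; the rules pass over those that are not, and their reading is None.
At some moment in a run one of bottle0, bottle1, bottle2 may be knocked a few centimetres aside while the robot is not near it.
It also fails if it takes over 210 s, if anything falls off the work surface, if the arm or the gripper's body presses on something with over 40 N, if the wrist force passes 120 N, or if a joint passes its speed limit or range.

### The arm

A 6-joint arm with a two-finger parallel gripper is mounted at the origin on the work surface. World frame = base frame: x ahead of the robot, y to its left, z up, the work surface at z = 0. Lengths are in m, angles in rad, forces in N, time in s.
With the tool pointing down it reaches from about 0.3 to 0.95 m from the base axis. Payload 3.1 kg.
Tool frame: the origin (TCP) lies midway between the tips of the shut fingers; the grasp point (between the pads) lies 19 mm behind it; z points along the fingers, y is the line along which they close (so a half turn about z gives the same grasp; the last joint's range is limited). The gripper opens to 85 mm and grips with 20 to 120 N. Pads are 22 mm wide; open, the fingers measure 114 mm over their backs; the gripper's body (76 mm by 85 mm) begins 54 mm behind the grasp point. The pads swing forward as they close: fully open they stand 13 mm farther back than shut.
Start: joints at [1.056, 0.308, 1.634, -0, 1.2, -0.07], TCP at [0.269, 0.564, 0.231] pointing down, gripper open.
Joint ranges: [-3.06, 3.06], [-0.79, 1.96], [0.05, 2.63], [-1.19, 4.34], [0.05, 2.64], [-2.94, 2.94]. Speed limits (rad/s): [2.79, 2.79, 3.14, 3.14, 3.14, 3.14].

### API

Orientations are given as [roll, pitch, yaw] about the fixed x, y, z axes, in that order (R = Rz(yaw) Ry(pitch) Rx(roll)).
In Python, from station import env, eyes, order gives the robot as it stands.
- The arm moves only by the shell command python3 -m handwheel 'ROWS' [FORCE]. ROWS is JSON, a list of rows, each a list of 5 numbers: the shift along the world's x, y, z in units of 30 mm (1.0 is 30 mm), then the turn about the world's z in units of 8 degrees (1.0 is 8 degrees), then the finger opening in mm, from 0 to 85.4. A call has 1 to 20 rows; each row is the pose to reach, as a shift and turn from the pose commanded when the call began; what a row does not reach only later rows make up. A row lasts 1/8 s, in which the tool goes at most 62.5 mm and 10.7 degrees, less where a joint would pass 70% of its speed; a pose out of reach is approached as far as the arm can. A call with a gripper value outside its range is refused whole. The fingers move at their own pace and stop on an object; FORCE is the grip in N (left out, the last holds). Time passes only in rows, so rows that repeat a pose let the fingers close. It gives the time, the measured TCP pose, the force, the opening and the grip force at its end, in the units of the state.
- env.get_obs(): the state, without advancing time (a new reading comes with each control period).
- eyes.get_image(name): name is "side" or "top"; returns a dict with "frame" (420x560x3 uint8, blue, green, red), "fx", "fy", "cx", "cy" (pixels), "dist" ([k1, k2, p1, p2, k3] as OpenCV has them; the pictures are not rectified), "rvec" (rotation vector, rad) and "tvec" (3), from world to camera coordinates, as OpenCV has them. Camera axes: x right, y down, z forward; pixel columns grow to the right and rows downward; lengths in m; the calibration is good to about 2 mm. A picture is of the moment at which its call begins. There is no depth.
- order.hand_in(): hands the job in; it is judged then, once.
The state is a dict: "t": time; "joint_positions": joint angles; "joint_velocities": joint speeds; "joint_efforts": joint torques, N m; "tool_pos": TCP position; "tool_rot": TCP orientation; "force": force on the tool from outside, world axes, zero at the start; "torque": the same for the moment, N m; "opening": finger opening in m; "grasp_force": force on a finger pad.
Only numpy, scipy, OpenCV 4.12 (cv2) and the standard library are available. Lean on these libraries where they do the work, as an engineer would, in place of code of your own. Each camera call takes 0.05 s, during which the arm holds its last target. There are 200 camera calls.

## Working session

There is one attempt and no reset: what is moved stays moved. The work goes in short steps, Python scripts to look and compute and a shell command to move; the robot and the scene stay as the last step left them, time stands still between calls to the robot, and variables do not carry over. Pictures are saved under pics/ and viewed, at most 16 in all, crops included, and the job is handed in when it is done.

```bash
ls; mkdir -p pics; cat > h.py <<'E'
import numpy as np, cv2
from station import env, eyes, order
def snap(n,f=None):
    im=eyes.get_image(n)
    if f: cv2.imwrite('pics/'+f,im['frame'])
    return im
def K(im): return np.array([[im['fx'],0,im['cx']],[0,im['fy'],im['cy']],[0,0,1.]]),np.array(im['dist'],float)
def ray(im,uv):
    k,d=K(im); p=cv2.undistortPoints(np.array(uv,float).reshape(-1,1,2),k,d).reshape(-1,2)
    R=cv2.Rodrigues(np.array(im['rvec'],float))[0]; t=np.array(im['tvec'],float).ravel()
    return -R.T@t,(R.T@np.c_[p,np.ones(len(p))].T).T
def onz(im,uv,z):
    c,d=ray(im,uv); return c+d*((z-c[2])/d[:,2])[:,None]
def proj(im,P):
    k,d=K(im); return cv2.projectPoints(np.array(P,float).reshape(-1,1,3),np.array(im['rvec'],float),np.array(im['tvec'],float),k,d)[0].reshape(-1,2)
def tri(i1,u1,i2,u2):
    c1,d1=ray(i1,u1);c2,d2=ray(i2,u2);d1=d1[0];d2=d2[0]
    s=np.linalg.lstsq(np.c_[d1,-d2],c2-c1,rcond=None)[0]; a=c1+s[0]*d1;b=c2+s[1]*d2
    return (a+b)/2,np.linalg.norm(a-b)
E
python3 - <<'E'
from h import *
a=snap('side','s0.png');b=snap('top','t0.png')
for i in (a,b):
    c,d=ray(i,[280,210]);print(c,d,i['fx'])
print(env.get_obs())
E
```

```text
pics
[ 0.26548658 -1.20827804  1.06170664] [[ 0.19535231  0.73952159 -0.64422369]] 510.4418631354668
[ 0.48703755 -0.03761073  1.50472397] [[ 0.07085436 -0.00285572 -0.99754598]] 500.7757320101001
{'t': 0.1, 'joint_positions': array([ 1.05630460e+00,  3.08914509e-01,  1.63511046e+00, -1.06700885e-05,
        1.19973052e+00, -6.96626469e-02]), 'joint_velocities': array([ 0.00091622, -0.00242016, -0.00144626, -0.00168075, -0.00178631,
        0.00055824]), 'joint_efforts': array([-4.41196153e-04, -4.16408730e+01, -2.77644968e+01, -6.42030795e-05,
        4.05305880e-03, -3.42707972e-05]), 'tool_pos': array([0.26856043, 0.56349217, 0.23013968]), 'tool_rot': array([-3.13943437e+00, -1.40635899e-04,  2.69676730e+00]), 'force': array([-0.93300626,  0.77876037,  0.06192551]), 'torque': array([0.06815407, 0.02986829, 0.02613643]), 'grasp_force': 0.0, 'opening': 0.08550089146687104}
```

View pics/t0.png

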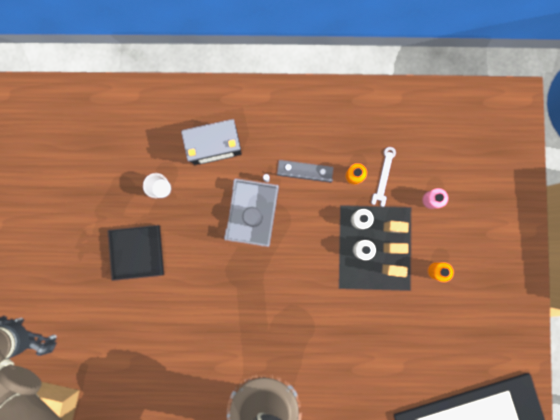

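View pics/s0.png

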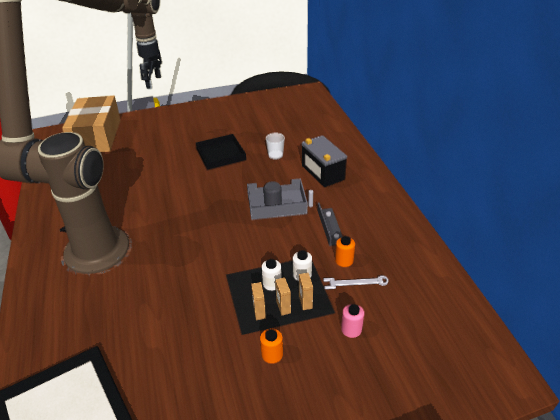

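The top view (up = +x, right = −y) shows the box at about (251,212) with the filter at (252,216), and the post at (266,178). The rail runs (280,168)–(332,176), the tray is at (136,252), and the mat is at (375,247). There are two bottles at (362,219) and (365,250), and three cartons at (398,227), (398,248) and (397,271). The side view agrees. Next I'll zoom in on both.

```bash
python3 - <<'E'
import cv2
a=cv2.imread('pics/s0.png');b=cv2.imread('pics/t0.png')
cv2.imwrite('pics/t0z.png',cv2.resize(b[140:295,205:415],None,fx=3.8,fy=3.8,interpolation=cv2.INTER_CUBIC)[:590])
cv2.imwrite('pics/s0z.png',cv2.resize(a[125:325,190:370],None,fx=2.9,fy=2.9,interpolation=cv2.INTER_CUBIC))
E
```

```text
(no output)
```

View pics/t0z.png

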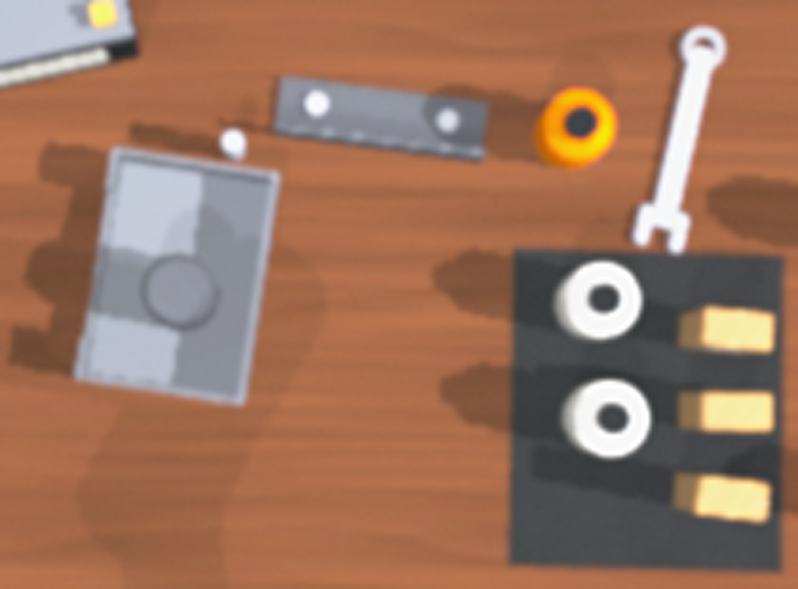

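View pics/s0z.png

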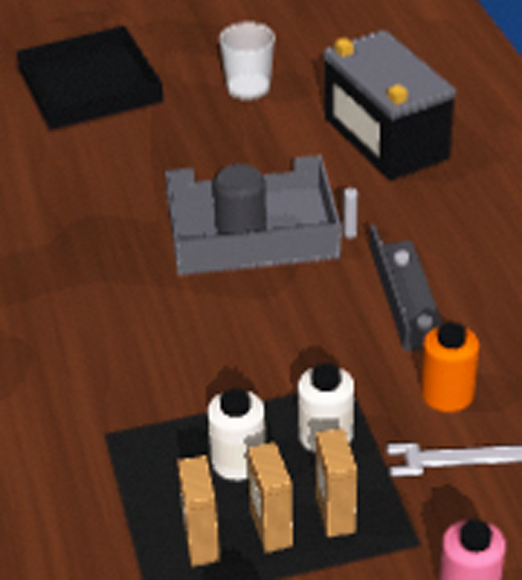

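The zooms show the post top at (266,178) px, box rim corners at (235,179), (279,186), (269,246) and (225,240), and the rail's front top edge running from (277,174) to (332,181). Now the metric step.

```bash
cat > m.py <<'E'
from h import *
T=lambda *p:np.array(p,float)/3.8+[205,140]
S=lambda *p:np.array(p,float)/2.9+[190,125]
if __name__=='__main__':
    a=snap('side');b=snap('top')
    for n,t,s in [('post',(233,141),(351,190)),('filter',(179,290),(240,176)),('cap0',(604,297),(325,371)),('cap1',(613,418),(236,397)),
     ('c0',(738,329),(335,441)),('c1',(738,411),(269,455)),('c2',(733,499),(197,468)),('boxpp+-',(280,174),(340,228)),('box--',(242,403),(178,241)),('railL',(275,131),(371,226)),('orange',(580,122),(452,331))]:
        p,e=tri(b,T(*t),a,S(*s)); print(n,p.round(4),round(e,4))
    print('box',onz(b,[T(113,149),T(280,174),T(242,403),T(75,379)],.045).round(4))
    print('rail',onz(b,[T(275,131),T(482,157)],.035).round(4))
    f=b['frame'];hsv=cv2.cvtColor(f,cv2.COLOR_BGR2HSV)
    # tray / mat by darkness
    for nm,(x0,y0,x1,y1),z in [('tray',(95,215,175,290),.03),('mat',(330,195,420,300),.001)]:
        m=np.zeros(f.shape[:2],np.uint8);m[y0:y1,x0:x1]=(f[y0:y1,x0:x1].max(2)<75)*255
        c=max(cv2.findContours(m,0,2)[0],key=cv2.contourArea);r=cv2.minAreaRect(c);q=onz(b,cv2.boxPoints(r),z)
        print(nm,q.round(3).tolist(),q.mean(0).round(4))
    # cartons: tan lit top faces
    m=((hsv[...,0]>12)&(hsv[...,0]<28)&(hsv[...,2]>215)).astype(np.uint8);m[:,:380]=0;m[:210]=0;m[290:]=0;m[:,415:]=0
    for c in cv2.findContours(m,0,2)[0]:
        if cv2.contourArea(c)>40:
            r=cv2.minAreaRect(c);q=onz(b,cv2.boxPoints(r),.089);print('carton',r,q.mean(0).round(4),(q[1]-q[0]).round(3),(q[2]-q[1]).round(3))
E
python3 m.py
```

```text
post [ 0.6861 -0.0015  0.065 ] 0.0035
filter [0.5712 0.037  0.0829] 0.0041
cap0 [ 0.5678 -0.28    0.0871] 0.0014
cap1 [ 0.479  -0.2868  0.0864] 0.0036
c0 [ 0.5451 -0.377   0.0998] 0.0027
c1 [ 0.485  -0.3763  0.1008] 0.0032
c2 [ 0.4212 -0.3723  0.1008] 0.0043
boxpp+- [ 0.6627 -0.0374  0.0454] 0.0018
box-- [ 0.4878 -0.0106  0.0497] 0.005
railL [ 0.6986 -0.0334  0.0359] 0.0041
orange [ 0.7003 -0.2629  0.0849] 0.0029
box [[ 0.6799  0.0921  0.045 ]
 [ 0.6619 -0.0372  0.045 ]
 [ 0.4853 -0.01    0.045 ]
 [ 0.5022  0.1181  0.045 ]]
rail [[ 0.6967 -0.0329  0.035 ]
 [ 0.6781 -0.1941  0.035 ]]
tray [[0.526, 0.469, 0.03], [0.544, 0.315, 0.03], [0.401, 0.297, 0.03], [0.383, 0.449, 0.03]] [0.4634 0.3823 0.03  ]
mat [[0.602, -0.223, 0.001], [0.604, -0.431, 0.001], [0.407, -0.429, 0.001], [0.405, -0.223, 0.001]] [ 0.5043 -0.3261  0.001 ]
carton ((397.2308349609375, 270.6539001464844), (18.481176376342773, 9.674708366394043), 7.125016689300537) [ 0.4204 -0.3728  0.089 ] [ 0.027 -0.004  0.   ] [-0.006 -0.052  0.   ]
carton ((398.5, 248.0), (8.0, 17.0), 90.0) [ 0.4838 -0.3768  0.089 ] [ 0.    -0.048  0.   ] [-0.022  0.     0.   ]
carton ((398.5, 226.0), (10.0, 17.0), 90.0) [ 0.5459 -0.3773  0.089 ] [ 0.001 -0.048  0.   ] [-0.028  0.     0.   ]
```

The stop is at about (0.685, −0.0015) with yaw ≈ −6.6°, and the box centre is at (0.582, 0.041) with yaw ≈ −8.5°. The target box centre is (0.625, −0.093) at yaw 83.4°. The filter goes first.

```bash
python3 -m handwheel '[[10.07,-17.57,0,0,76],[10.07,-17.57,0,0,76],[10.07,-17.57,0,0,76],[10.07,-17.57,0,0,76],[10.07,-17.57,0,0,76],[10.07,-17.57,0,0,76],[10.07,-17.57,0,0,76],[10.07,-17.57,0,0,76],[10.07,-17.57,0,0,76],[10.07,-17.57,0,0,76],[10.07,-17.57,0,0,76],[10.07,-17.57,0,0,76],[10.07,-17.57,-3,0,76],[10.07,-17.57,-3,0,76],[10.07,-17.57,-3,0,76]]' 40
python3 - <<'E'
from h import *
b=snap('top'); cv2.imwrite('pics/t1z.png',cv2.resize(b['frame'][140:295,205:415],None,fx=3.8,fy=3.8,interpolation=cv2.INTER_CUBIC)[:590])
E
```

```text
t: 2.08
tool_pos: [0.5676, 0.0387, 0.1384]
tool_rot: [-3.139, -0.007, 2.699]
force: [0.1, -1.0, 0.8]
opening: 0.0761
grasp_force: 0.0
```

View pics/t1z.png

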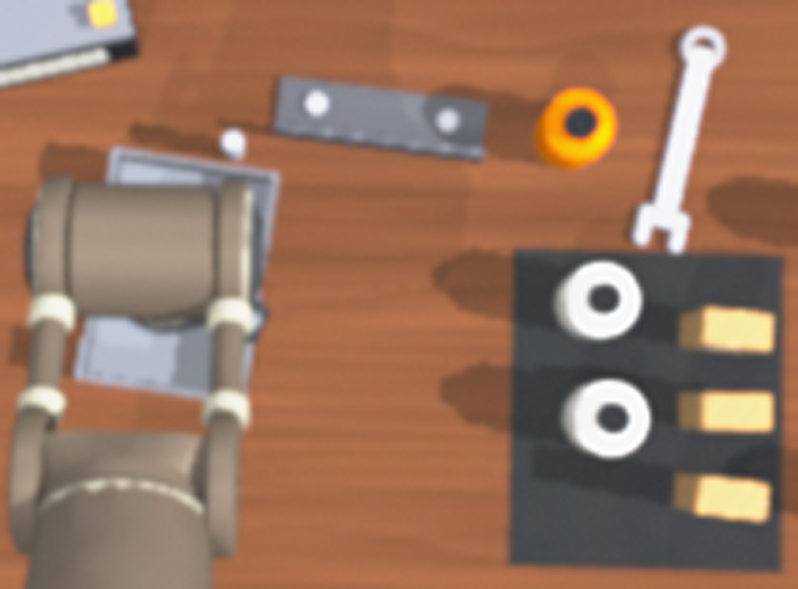

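The arm covers the box from above, and nothing else has changed. I'll descend, close and lift.

```bash
python3 -m handwheel '[[0,0,-1,0,76],[0,0,-2,0,76],[0,0,-3,0,76],[0,0,-3.4,0,76],[0,0,-3.4,0,76],[0,0,-3.4,0,76],[0,0,-3.4,0,40],[0,0,-3.4,0,40],[0,0,-3.4,0,40],[0,0,-3.4,0,40],[0,0,-3.4,0,40],[0,0,-3.4,0,40],[0,0,-3.4,0,40],[0,0,-3,0,40],[0,0,-2,0,40],[0,0,-1,0,40],[0,0,0,0,40],[0,0,1,0,40],[0,0,1,0,40]]' 40
```

```text
t: 4.5
tool_pos: [0.573, 0.0369, 0.1741]
tool_rot: [3.139, 0.006, 2.697]
force: [-0.2, 0.3, -2.9]
opening: 0.0554
grasp_force: 43.5
```

```bash
python3 -m handwheel '[[-0.6,2,0,0,40],[-1.2,4,0,0,40],[-1.8,6,0,0,40],[-2.4,8,0,0,40],[-3,10,0,0,40],[-3.6,11.5,0,0,40],[-3.6,11.5,0,0,40],[-3.6,11.5,-1.5,0,40],[-3.6,11.5,-3,0,40],[-3.6,11.5,-4,0,40],[-3.6,11.5,-4.36,0,40],[-3.6,11.5,-4.36,0,40],[-3.6,11.5,-4.36,0,40],[-3.6,11.5,-4.36,0,75],[-3.6,11.5,-4.36,0,75],[-3.6,11.5,-4.36,0,75],[-3.6,11.5,-3.5,0,75],[-3.6,11.5,-2,0,75],[-3.6,11.5,-0.5,0,75],[-3.6,11.5,-0.5,0,0]]' 40
python3 - <<'E'
from h import *
a=snap('side','s2.png'); cv2.imwrite('pics/s2z.png',cv2.resize(a['frame'][100:330,180:380],None,fx=2.6,fy=2.6,interpolation=cv2.INTER_CUBIC))
E
```

```text
t: 7.0
tool_pos: [0.4663, 0.3845, 0.1614]
tool_rot: [3.132, 0.005, 2.697]
force: [-0.4, -0.8, 0.4]
opening: 0.0587
grasp_force: 0.0
```

View pics/s2z.png

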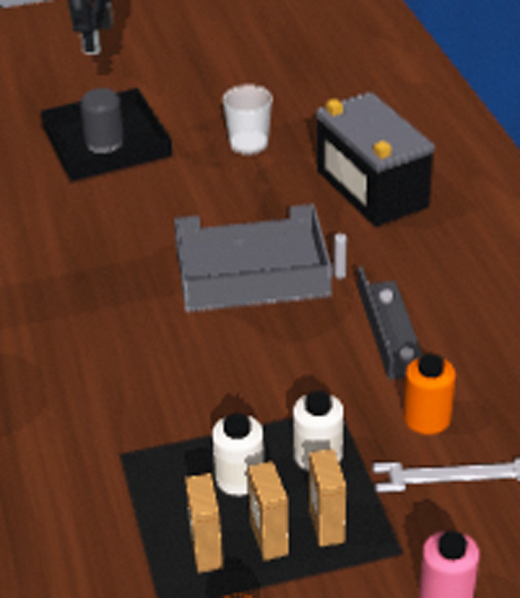

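The filter stands in the tray and the box is empty. Next I need a colour-mask box-pose helper and a planner that converts box-frame tool poses into row units.

```bash
cat > bx.py <<'E'
from h import *
def boxpose(im,show=None):
    f=im['frame'].astype(int); m=((f[...,0]-f[...,2]>-12)&(f.max(2)>70)&(f.max(2)<225)).astype(np.uint8)
    w=np.zeros_like(m); w[165:275,215:345]=m[165:275,215:345]
    w=cv2.morphologyEx(w,cv2.MORPH_OPEN,np.ones((3,3)))
    c=max(cv2.findContours(w,0,2)[0],key=cv2.contourArea); r=cv2.minAreaRect(c); q=onz(im,cv2.boxPoints(r),.045)[:,:2]
    e=[q[1]-q[0],q[2]-q[1]]; l=max(e,key=np.linalg.norm)
    if show is not None: cv2.imwrite(show,cv2.resize(w*255,None,fx=1,fy=1))
    return q.mean(0),np.degrees(np.arctan2(l[1],l[0])),[np.linalg.norm(x).round(4) for x in e],q
POST=np.array([.685,-.0015]); SY=np.radians(-6.6)
def rot(a): return np.array([[np.cos(a),-np.sin(a)],[np.sin(a),np.cos(a)]])
def stopw(x,y): return POST+rot(SY)@[x/1e3,y/1e3]
def bw(c,th,x,y): return np.array(c)+rot(np.radians(th))@[x/1e3,y/1e3]
E
python3 - <<'E'
from bx import *
b=snap('top'); c,th,e,q=boxpose(b);print(c.round(4),th,e,q.round(4).tolist())
# post top, rail front edge: fine pixels
f=b['frame'].astype(int); sub=f[172:184,260:274].min(2); ys,xs=np.nonzero(sub>150); print('post',onz(b,[[260+xs.mean(),172+ys.mean()]],.06))
print(f[168:186,290].tolist(),f[168:186,320].tolist())
E
```

```text
[0.5839 0.0427] -7.803892944606805 [np.float64(0.1793), np.float64(0.1316)] [[0.5045, 0.1196], [0.6822, 0.0953], [0.6631, -0.0349], [0.4859, -0.0094]]
post [[0.68287935 0.000954   0.06      ]]
[[241, 234, 232], [213, 197, 194], [167, 154, 151], [150, 138, 135], [147, 136, 133], [157, 145, 141], [169, 156, 152], [159, 147, 143], [121, 115, 121], [87, 99, 135], [77, 107, 164], [75, 111, 175], [77, 110, 175], [76, 109, 174], [76, 109, 174], [76, 110, 176], [75, 109, 175], [73, 107, 171]] [[128, 118, 116], [150, 140, 136], [179, 167, 163], [195, 182, 179], [189, 176, 173], [165, 154, 151], [135, 125, 124], [126, 116, 114], [134, 124, 121], [145, 134, 131], [154, 142, 139], [143, 132, 129], [111, 107, 117], [84, 100, 140], [77, 109, 168], [76, 114, 181], [78, 116, 185], [78, 116, 186]]
```

```bash
python3 - <<'E'
from bx import *
b=snap('top'); r=onz(b,[[290,176.4],[320,180.4]],.035)[:,:2]; print('rail',r, np.degrees(np.arctan2(*(r[0]-r[1])[::-1]))-90)
for P in ((.684,0),(.685,-.0015)):
    v=rot(-SY)@(r-np.array(P)).T; print('rail in stop',v.T*1e3)
c,th=np.array([.584,.042]),-8.; cmd=np.array([.4631,.3819])
for x,y in ((22,-20),(29,-20)):
    w=bw(c,th,x,y);print(x,y,w,(w-cmd)/.03)
E
```

```text
rail [[ 0.69138137 -0.07034259]
 [ 0.68042281 -0.1591194 ]] -7.036960056902672
rail in stop [[  15.41742525  -69.02802022]
 [  14.73524646 -158.47602986]]
rail in stop [[  14.25164676  -67.65289822]
 [  13.56946797 -157.10090787]]
22 -20 [0.60300244 0.01913283] [  4.66341452 -12.09223899]
29 -20 [0.60993431 0.01815862] [  4.89447707 -12.12471271]
```

```bash
sed -i 's/POST=.*/POST=np.array([.684,-.0005]); SY=np.radians(-7.0)/' bx.py; python3 -m handwheel '[[0.8,-2,0,-1.3,85],[1.6,-4,0,-2.6,85],[2.4,-6,0,-3.9,85],[3.2,-8,0,-5.2,85],[4,-10,0,-6.5,85],[4.6,-12.1,0,-7.8,85],[4.6,-12.1,0,-9.06,85],[4.6,-12.1,0,-9.06,85],[4.6,-12.1,-1.5,-9.06,85],[4.6,-12.1,-3,-9.06,85],[4.6,-12.1,-4,-9.06,85],[4.6,-12.1,-4.6,-9.06,85],[4.6,-12.1,-5,-9.06,85],[4.6,-12.1,-5,-9.06,85],[4.6,-12.1,-5,-9.06,85]]'; python3 -m handwheel '[[0.1,0,0,0,85],[0.2,-0.02,0,0,85],[0.3,-0.04,0,0,85],[0.3,-0.04,0,0,85]]'
```

```text
t: 9.02
tool_pos: [0.6022, 0.0192, 0.0075]
tool_rot: [3.139, -0.0, 1.432]
force: [0.3, -0.3, 0.1]
opening: 0.0849
grasp_force: 0.0
t: 9.52
tool_pos: [0.6103, 0.0178, 0.0064]
tool_rot: [3.141, -0.0, 1.432]
force: [0.2, 0.1, -0.4]
opening: 0.0854
grasp_force: 0.0
```

```bash
python3 -m handwheel '[[0.1,-0.01,0,0,85],[0.1,-0.01,0,0,85]]';python3 -m handwheel '[[0.1,-0.01,0,0,85],[0.1,-0.01,0,0,85]]';python3 -m handwheel '[[0.1,-0.01,0,0,85],[0.1,-0.01,0,0,85]]'
```

```text
t: 9.78
tool_pos: [0.6125, 0.0177, 0.0059]
tool_rot: [-3.14, 0.0, 1.432]
force: [-2.3, 0.7, 0.7]
opening: 0.085
grasp_force: 1.2
t: 10.02
tool_pos: [0.6162, 0.0173, 0.006]
tool_rot: [3.141, 0.0, 1.432]
force: [-1.8, 0.7, -1.2]
opening: 0.0847
grasp_force: 0.7
t: 10.28
tool_pos: [0.6181, 0.0171, 0.0061]
tool_rot: [-3.139, 0.0, 1.432]
force: [-4.8, 1.1, 2.9]
opening: 0.0849
grasp_force: 2.5
```

The box now touches the post at s≈37 mm. I'll compute the swing rows, with both spread fingers flat on the inside of the −y wall.

```bash
cat > plan.py <<'E'
from bx import *
import sys
def plan(cmd,yaw,th0,th1,step,tx=-25,ty=-50,off=97.5,s=lambda th:36.8+(16-36.8)*(th+8)/91):
    for th in np.arange(th0,th1+.01,step):
        c=POST-rot(np.radians(th))@[off/1e3,(-65+s(th))/1e3]
        w=bw(c,th,tx,ty); print(round(th,1),((w-cmd)/.03).round(2),round((th+90-yaw)/8,2))
if __name__=='__main__':
    cmd=np.array([.6191,.0168])
    plan(cmd,82,-8,-8,1,ty=-40); plan(cmd,82,-8,48,4)
E
python3 plan.py
```

```text
-8.0 [-1.94 -0.4 ] 0.0
-8.0 [-1.98 -0.73] 0.0
-4.0 [-1.96 -0.99] 0.5
0.0 [-1.92 -1.24] 1.0
4.0 [-1.87 -1.5 ] 1.5
8.0 [-1.8  -1.74] 2.0
12.0 [-1.71 -1.99] 2.5
16.0 [-1.61 -2.22] 3.0
20.0 [-1.5  -2.46] 3.5
24.0 [-1.37 -2.68] 4.0
28.0 [-1.23 -2.89] 4.5
32.0 [-1.08 -3.1 ] 5.0
36.0 [-0.91 -3.29] 5.5
40.0 [-0.73 -3.48] 6.0
44.0 [-0.54 -3.65] 6.5
48.0 [-0.35 -3.81] 7.0
```

```bash
python3 -m handwheel '[[-0.5,-0.1,0,0,85],[-1,-0.2,0,0,85],[-1.5,-0.3,0,0,85],[-1.94,-0.4,0,0,85],[-1.96,-0.55,0,0,85],[-1.98,-0.73,0,0,85],[-1.96,-0.99,0,0.5,85],[-1.92,-1.24,0,1,85],[-1.87,-1.5,0,1.5,85],[-1.8,-1.74,0,2,85],[-1.71,-1.99,0,2.5,85],[-1.61,-2.22,0,3,85],[-1.5,-2.46,0,3.5,85],[-1.5,-2.46,0,3.5,85]]'
python3 - <<'E'
from bx import *
b=snap('top'); cv2.imwrite('pics/t3z.png',cv2.resize(b['frame'][150:280,205:345],None,fx=4,fy=4,interpolation=cv2.INTER_CUBIC))
E
```

```text
t: 12.02
tool_pos: [0.5752, -0.0576, 0.0066]
tool_rot: [3.14, 0.001, 1.919]
force: [0.6, 0.4, 0.0]
opening: 0.0851
grasp_force: 0.0
```

View pics/t3z.png

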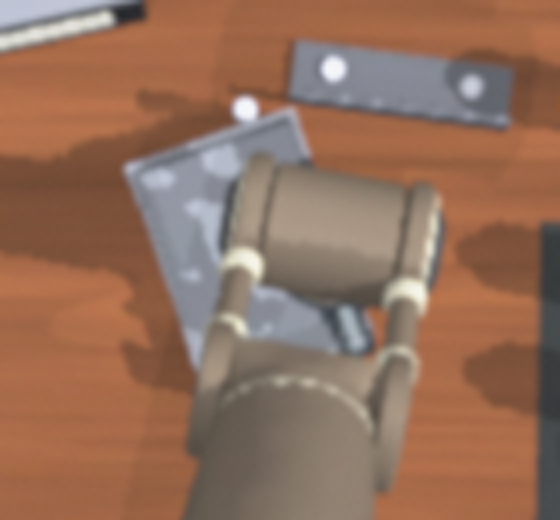

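```bash
python3 - <<'E'
from bx import *
b=snap('top'); q=onz(b,[[205+125/4,150+168/4],[205+295/4,150+112/4]],.045)[:,:2];p=onz(b,[[205+245/4,150+107/4]],.06)[0,:2]
d=q[0]-q[1];d/=np.linalg.norm(d);print(q,p,np.linalg.norm(q[0]-q[1]),np.degrees(np.arctan2(d[1],d[0]))-90)
for P in (p,POST): v=P-q[1];print('s',v@d,'gap',(v@[d[1],-d[0]])-.008)
from plan import plan
cmd=np.array([.6191-.045,.0168-.0738])
print(env.get_obs()['tool_pos']); plan(cmd,82+28,20,84,4)
E
```

```text
[[ 0.64222066  0.08702691]
 [ 0.68489992 -0.03712178]] [ 0.68614213 -0.00074005] 0.1312799250209327 18.97170726468454
s 0.0340016022136737 gap 0.005002476811769699
s 0.03492502575696264 gap 0.0030547507335546755
[ 0.57436567 -0.05707312  0.00629214]
20.0 [0. 0.] 0.0
24.0 [ 0.13 -0.22] 0.5
28.0 [ 0.27 -0.43] 1.0
32.0 [ 0.42 -0.64] 1.5
36.0 [ 0.59 -0.83] 2.0
40.0 [ 0.77 -1.02] 2.5
44.0 [ 0.96 -1.19] 3.0
48.0 [ 1.15 -1.35] 3.5
52.0 [ 1.36 -1.5 ] 4.0
56.0 [ 1.58 -1.64] 4.5
60.0 [ 1.8  -1.76] 5.0
64.0 [ 2.03 -1.86] 5.5
68.0 [ 2.27 -1.96] 6.0
72.0 [ 2.51 -2.04] 6.5
76.0 [ 2.76 -2.1 ] 7.0
80.0 [ 3.01 -2.15] 7.5
84.0 [ 3.26 -2.18] 8.0
```

```bash
python3 - <<'E'
from plan import *
plan(np.array([.5741,-.057]),110,24,84,4,off=95,ty=-53)
E
```

```text
24.0 [ 0.25 -0.28] 0.5
28.0 [ 0.39 -0.48] 1.0
32.0 [ 0.55 -0.68] 1.5
36.0 [ 0.72 -0.87] 2.0
40.0 [ 0.9  -1.04] 2.5
44.0 [ 1.09 -1.2 ] 3.0
48.0 [ 1.28 -1.36] 3.5
52.0 [ 1.49 -1.5 ] 4.0
56.0 [ 1.71 -1.62] 4.5
60.0 [ 1.93 -1.74] 5.0
64.0 [ 2.16 -1.83] 5.5
68.0 [ 2.39 -1.92] 6.0
72.0 [ 2.63 -1.99] 6.5
76.0 [ 2.88 -2.04] 7.0
80.0 [ 3.12 -2.08] 7.5
84.0 [ 3.37 -2.11] 8.0
```

```bash
python3 -m handwheel '[[0.25,-0.28,0,0.5,85],[0.39,-0.48,0,1,85],[0.55,-0.68,0,1.5,85],[0.72,-0.87,0,2,85],[0.9,-1.04,0,2.5,85],[1.09,-1.2,0,3,85],[1.28,-1.36,0,3.5,85],[1.49,-1.5,0,4,85],[1.71,-1.62,0,4.5,85],[1.93,-1.74,0,5,85],[1.93,-1.74,0,5,85]]'
python3 - <<'E'
from bx import *
b=snap('top'); cv2.imwrite('pics/t4z.png',cv2.resize(b['frame'][150:280,205:345],None,fx=4,fy=4,interpolation=cv2.INTER_CUBIC))
E
```

```text
t: 13.5
tool_pos: [0.6322, -0.109, 0.0061]
tool_rot: [-3.142, 0.0, 2.617]
force: [-0.2, -1.2, -0.3]
opening: 0.0852
grasp_force: 0.0
```

View pics/t4z.png

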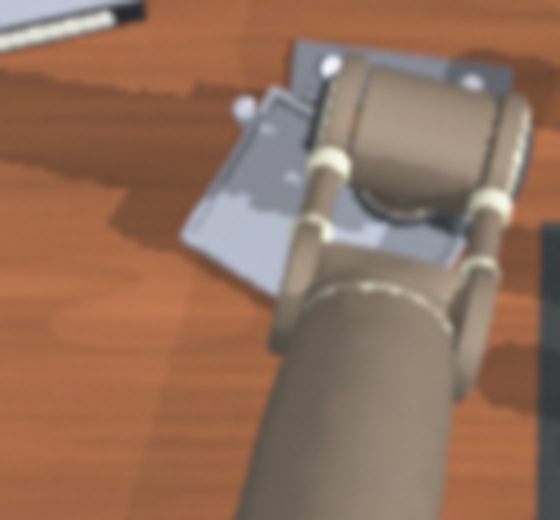

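The box is at about 60° with its pivot corner (274,172) still by the post. I'll continue to the rail, feeling for contact.

```bash
python3 -m handwheel '[[0.23,-0.09,0,0.5,85],[0.46,-0.18,0,1,85],[0.7,-0.25,0,1.5,85],[0.95,-0.3,0,2,85],[0.95,-0.3,0,2,85]]'; python3 -m handwheel '[[0.12,-0.02,0,0.25,85],[0.24,-0.04,0,0.5,85],[0.24,-0.04,0,0.5,85]]';  python3 -m handwheel '[[0.1,-0.01,0,0.2,85],[0.19,-0.02,0,0.375,85],[0.19,-0.02,0,0.375,85]]'
```

```text
t: 14.18
tool_pos: [0.6606, -0.1179, 0.0062]
tool_rot: [3.142, 0.0, 2.896]
force: [0.4, 0.0, -0.2]
opening: 0.085
grasp_force: 0.0
t: 14.55
tool_pos: [0.6678, -0.1191, 0.0062]
tool_rot: [3.141, 0.0, 2.968]
force: [-0.9, 1.1, -0.3]
opening: 0.0852
grasp_force: 0.4
t: 14.92
tool_pos: [0.6727, -0.1197, 0.0061]
tool_rot: [3.142, -0.002, 3.021]
force: [-3.6, 0.5, 2.9]
opening: 0.0848
grasp_force: 2.1
```

```bash
for i in 1 2 3; do python3 -m handwheel '[[0.06,0,0,0,85],[0.06,0,0,0,85]]' | egrep 'pos|force: \['; done
```

```text
tool_pos: [0.6726, -0.1197, 0.0061]
force: [-7.8, 0.8, 5.2]
tool_pos: [0.6726, -0.1195, 0.0059]
force: [-12.4, 0.1, 7.2]
tool_pos: [0.6725, -0.1195, 0.0059]
force: [-15.9, -0.1, 12.5]
```

The rail contact is solid: the force rises with no motion. Next I slide inside the box to the +x end wall and push that to the post.

```bash
python3 -m handwheel '[[-0.28,0,0,0,85],[-0.21,0.5,0,0,85],[-0.15,1,0,0,85],[-0.1,1.45,0,0,85],[-0.1,1.45,0,0,85]]'|egrep 'pos|force: \['; for i in 1 2 3 4 5; do python3 -m handwheel '[[0.01,0.08,0,0,85],[0.01,0.08,0,0,85]]' | egrep 'pos|force: \['; done
```

```text
tool_pos: [0.6763, -0.0744, 0.0062]
force: [0.5, -0.2, -0.4]
tool_pos: [0.6761, -0.0741, 0.0062]
force: [-0.3, -0.4, 0.3]
tool_pos: [0.6763, -0.0717, 0.0063]
force: [0.5, -0.7, 0.1]
tool_pos: [0.6767, -0.069, 0.0063]
force: [0.3, 0.5, -0.5]
tool_pos: [0.677, -0.0667, 0.0064]
force: [-0.6, -0.1, 0.8]
tool_pos: [0.6774, -0.0655, 0.0067]
force: [-0.6, -3.9, 1.4]
```

```bash
for i in 1 2 3 4 5 6; do python3 -m handwheel '[[0.01,0.06,0,0,85],[0.01,0.06,0,0,85]]' | egrep 'pos|force: \['; done
```

```text
tool_pos: [0.6774, -0.0654, 0.0069]
force: [-2.8, -9.0, 3.2]
tool_pos: [0.6775, -0.0654, 0.007]
force: [-2.6, -14.2, 3.2]
tool_pos: [0.6775, -0.0654, 0.0072]
force: [-3.9, -17.8, 4.1]
tool_pos: [0.6775, -0.0654, 0.0073]
force: [-6.3, -22.2, 5.9]
tool_pos: [0.6776, -0.0653, 0.0074]
force: [-5.8, -26.4, 5.5]
tool_pos: [0.6776, -0.0653, 0.0076]
force: [-8.0, -30.8, 6.3]
```

```bash
python3 -m handwheel '[[-0.1,-0.5,0,0,85],[-0.3,-1.2,0,0,85],[-0.35,-1.7,0,0,85],[-0.35,-1.7,0,0,85]]'|egrep 'pos|force: \['; for i in 1 2 3 4; do python3 -m handwheel '[[0.06,0,0,0,85],[0.06,0,0,0,85]]' | egrep 'pos|force: \['; done
```

```text
tool_pos: [0.6685, -0.1052, 0.0061]
force: [-0.5, -0.5, -0.3]
tool_pos: [0.6708, -0.1036, 0.0063]
force: [-0.1, 0.4, -0.4]
tool_pos: [0.6725, -0.1041, 0.0063]
force: [-0.2, -0.1, -0.3]
tool_pos: [0.6742, -0.1045, 0.0063]
force: [0.4, -0.4, -0.3]
tool_pos: [0.6744, -0.1044, 0.006]
force: [-4.2, 1.0, 1.8]
```

```bash
python3 -m handwheel '[[0.06,0,0,0,85],[0.12,0,0,0,85],[0.12,0,0,0,85]]' | egrep 'pos|force: \['; python3 -m handwheel '[[-0.3,0,0,0,85],[-0.4,0,0,0,85],[-0.4,0,1,0,85],[-0.4,0,3,0,85],[-0.4,0,5,0,85],[-1.4,2,5,0,85],[-2.4,4,5,0,85],[-3.4,6,5,0,85],[-4.4,8,5,0,85],[-5,10,5,0,85],[-5,10,5,0,85]]'|egrep 'pos|force: \['
python3 - <<'E'
from bx import *
b=snap('top'); c,th,e,q=boxpose(b); print(c,th,e); print('target',stopw(-49,-98), 90-7)
cv2.imwrite('pics/t5z.png',cv2.resize(b['frame'][150:295,225:425],None,fx=4,fy=4,interpolation=cv2.INTER_CUBIC))
E
```

```text
tool_pos: [0.6743, -0.104, 0.0054]
force: [-12.0, -0.1, 8.8]
tool_pos: [0.5286, 0.1987, 0.1568]
force: [0.1, -0.7, -0.8]
[ 0.64518619 -0.09348399] -96.58500965091348 [np.float64(0.1716), np.float64(0.1851)]
target [ 0.62342204 -0.09179793] 83
```

View pics/t5z.png

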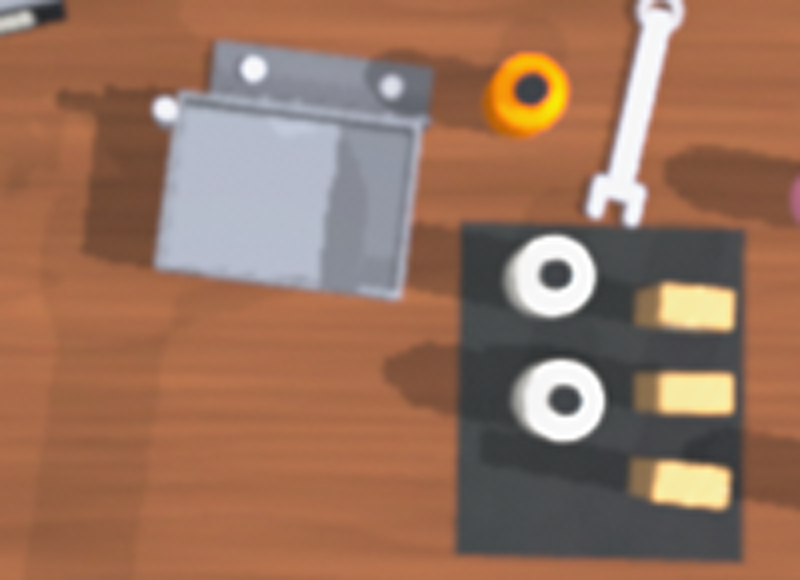

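The box sits in the stop: back corners at (270,173) and (330,180), front corners at (264,217) and (325,225), post at (266,177). Now I'll work out where the cartons go.

```bash
cat > look.py <<'E'
from bx import *
Z=lambda *p:np.array(p,float)/4+[225,150]
C=stopw(-49,-98);TH=83.
def parts(b):
    f=b['frame'];hsv=cv2.cvtColor(f,cv2.COLOR_BGR2HSV);g=cv2.resize(f,None,fx=4,fy=4,interpolation=cv2.INTER_CUBIC)
    h=cv2.cvtColor(g,cv2.COLOR_BGR2HSV);R={}
    m=((h[...,0]>12)&(h[...,0]<28)&(h[...,2]>205)&(h[...,1]<170)).astype(np.uint8);w=np.zeros_like(m);w[700:1300,900:1700]=m[700:1300,900:1700]
    R['cartons']=[]
    for c in cv2.findContours(w,0,2)[0]:
        if cv2.contourArea(c)>1200:
            q=onz(b,(cv2.boxPoints(cv2.minAreaRect(c))-1.5)/4,.089);e=[q[1]-q[0],q[2]-q[1]];l=max(e,key=np.linalg.norm)
            R['cartons'].append((q.mean(0)[:2].round(4).tolist(),round((np.degrees(np.arctan2(l[1],l[0])))%180-90,1),[round(float(np.linalg.norm(x)),3) for x in e]))
    m=((h[...,1]<40)&(h[...,2]>185)).astype(np.uint8);w=np.zeros_like(m);w[700:1250,900:1640]=m[700:1250,900:1640]
    R['bottles']=[]
    for c in cv2.findContours(w,0,2)[0]:
        if cv2.contourArea(c)>1500:
            x,y,ww,hh=cv2.boundingRect(c); s=g[y:y+hh,x:x+ww].max(2); k=(s<110).astype(np.uint8)
            n,lab,st,ce=cv2.connectedComponentsWithStats(k); j=[i for i in range(1,n) if st[i,0]>8 and st[i,1]>8 and st[i,0]+st[i,2]<ww-8 and st[i,4]>100]
            for i in j: R['bottles'].append(onz(b,(ce[i]+[x,y]-1.5)/4,.085)[0,:2].round(4).tolist())
    return R
def rows(cmd,yaw,x,y,tyaw): return ((np.array([x,y])-cmd[:2])/.03).round(2),round((tyaw-yaw)/8,2)
if __name__=='__main__':
    b=snap('top');print(parts(b)); o=env.get_obs();print(o['tool_pos'],np.degrees(o['tool_rot'][2]))
    q=onz(b,[Z(155,270),Z(402,298),Z(422,118),Z(180,93)],.045);print(q.mean(0),C)
    for x in (-57,0,57): print('c',x,bw(C,TH,x,35).round(4))
    for x in (-43,43): print('b',x,bw(C,TH,x,-29).round(4))
E
python3 look.py
```

```text
{'cartons': [([0.4201, -0.3729], np.float64(-5.7), [0.029, 0.053]), ([0.4838, -0.3765], np.float64(0.6), [0.052, 0.027]), ([0.5451, -0.3778], np.float64(-3.2), [0.029, 0.052])], 'bottles': [[0.4784, -0.2852], [0.5673, -0.279]]}
[0.5293251  0.19726646 0.15663649] 173.21758161508419
[ 0.62471243 -0.09245625  0.045     ] [ 0.62342204 -0.09179793]
c -57 [ 0.5817 -0.1441]
c 0 [ 0.5887 -0.0875]
c 57 [ 0.5956 -0.031 ]
b -43 [ 0.647 -0.138]
b 43 [ 0.6574 -0.0527]
```

```bash
python3 -m handwheel '[[-3.64,-19,0.5,-11.1,44],[-3.64,-19,0.5,-11.1,44],[-3.64,-19,0.5,-11.1,44],[-3.64,-19,0.5,-11.1,44],[-3.64,-19,0.5,-11.1,44],[-3.64,-19,0.5,-11.1,44],[-3.64,-19,0.5,-11.1,44],[-3.64,-19,0.5,-11.1,44],[-3.64,-19,0.5,-11.1,44],[-3.64,-19,0.5,-11.1,44],[-3.64,-19,0.5,-11.1,44],[-3.64,-19,0.5,-11.1,44],[-3.64,-19,-1.5,-11.1,44],[-3.64,-19,-1.5,-11.1,44],[-3.64,-19,-1.5,-11.1,44]]' 40;
python3 -c "
from h import *
a=snap('side');cv2.imwrite('pics/s6.png',cv2.resize(a['frame'][150:360,190:390],None,fx=2.8,fy=2.8,interpolation=cv2.INTER_CUBIC))"
```

```text
t: 24.28
tool_pos: [0.4209, -0.3737, 0.1121]
tool_rot: [3.141, 0.0, 1.472]
force: [0.8, 0.1, 0.6]
opening: 0.0438
grasp_force: 0.0
```

View pics/s6.png

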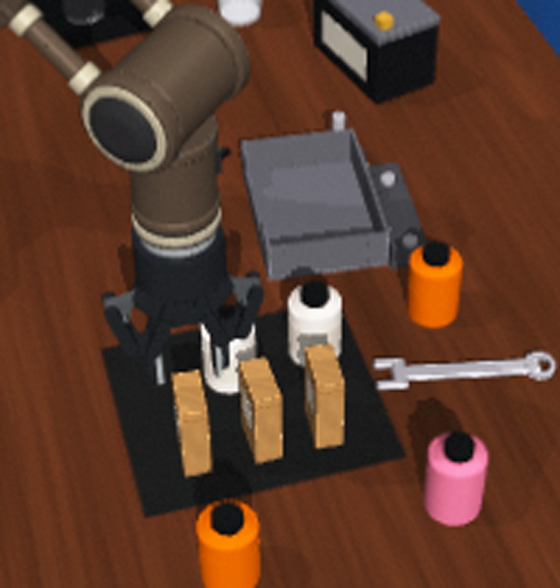

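The fingers at (160,370) and (222,350) straddle the nearest carton, whose top is at (188,380). I'll descend, grip and lift.

```bash
python3 -m handwheel '[[0,0,-0.8,0,44],[0,0,-1.5,0,44],[0,0,-1.88,0,44],[0,0,-1.88,0,44],[0,0,-1.88,0,44],[0,0,-1.88,0,15],[0,0,-1.88,0,15],[0,0,-1.88,0,15],[0,0,-1.88,0,15],[0,0,-1.88,0,15],[0,0,-1.88,0,15],[0,0,-1,0,15],[0,0,0.5,0,15],[0,0,2,0,15],[0,0,3,0,15],[0,0,3,0,15]]' 40
```

```text
t: 26.32
tool_pos: [0.4214, -0.3758, 0.2036]
tool_rot: [3.137, 0.004, 1.47]
force: [0.5, 0.7, -2.2]
opening: 0.0255
grasp_force: 40.7
```

```bash
python3 -m handwheel '[[0.9,1.8,0,-0.17,15],[1.8,3.6,0,-0.17,15],[2.7,5.4,0,-0.17,15],[3.6,7.2,0,-0.17,15],[4.5,9,0,-0.17,15],[5.4,10.5,0,-0.17,15],[5.87,11.37,0,-0.17,15],[5.87,11.37,0,-0.17,15],[5.87,11.37,-1.5,-0.17,15],[5.87,11.37,-3,-0.17,15],[5.87,11.37,-4,-0.17,15],[5.87,11.37,-4.5,-0.17,15],[5.87,11.37,-4.74,-0.17,15],[5.87,11.37,-4.74,-0.17,15]]'; python3 -m handwheel '[[0,0,0,0,15],[0,0,0,0,40],[0,0,0,0,40],[0,0,0,0,40],[0,0,1,0,40],[0,0,2.5,0,40],[0,0,3.6,0,40],[0,0,3.6,0,40]]'
```

```text
t: 28.08
tool_pos: [0.5968, -0.0342, 0.0602]
tool_rot: [3.14, 0.0, 1.446]
force: [0.2, 0.3, -2.3]
opening: 0.0253
grasp_force: 40.6
t: 29.08
tool_pos: [0.5992, -0.0337, 0.1709]
tool_rot: [3.134, -0.0, 1.447]
force: [1.0, 0.1, -0.7]
opening: 0.0398
grasp_force: 0.0
```

```bash
python3 -m handwheel '[[-0.7,-2,0.5,0.95,44],[-1.4,-4,0.5,0.95,44],[-2.1,-6,0.5,0.95,44],[-2.8,-8,0.5,0.95,44],[-3.5,-10,0.5,0.95,44],[-3.75,-11.5,0.5,0.95,44],[-3.75,-11.5,0,0.95,44],[-3.75,-11.5,-1,0.95,44],[-3.75,-11.5,-2,0.95,44],[-3.75,-11.5,-3,0.95,44],[-3.75,-11.5,-3.75,0.95,44],[-3.75,-11.5,-3.75,0.95,44],[-3.75,-11.5,-3.75,0.95,15],[-3.75,-11.5,-3.75,0.95,15],[-3.75,-11.5,-3.75,0.95,15],[-3.75,-11.5,-3.75,0.95,15],[-3.75,-11.5,-3.75,0.95,15]]' 40;python3 -m handwheel '[[0,0,0,0,15],[0,0,1,0,15],[0,0,2.5,0,15],[0,0,4,0,15],[0,0,4.9,0,15],[0,0,4.9,0,15]]'
```

```text
t: 31.2
tool_pos: [0.4837, -0.3785, 0.0547]
tool_rot: [3.141, 0.0, 1.579]
force: [-0.2, -0.6, -1.8]
opening: 0.0253
grasp_force: 45.4
t: 31.95
tool_pos: [0.4854, -0.3799, 0.2048]
tool_rot: [3.137, 0.005, 1.579]
force: [0.6, 0.0, -2.1]
opening: 0.0251
grasp_force: 45.6
```

```bash
python3 -m handwheel '[[0.6,1.8,0,-0.95,15],[1.2,3.6,0,-0.95,15],[1.8,5.4,0,-0.95,15],[2.4,7.2,0,-0.95,15],[3,8.6,0,-0.95,15],[3.51,9.6,0,-0.95,15],[3.51,9.6,0,-0.95,15],[3.51,9.6,-1.5,-0.95,15],[3.51,9.6,-3,-0.95,15],[3.51,9.6,-4,-0.95,15],[3.51,9.6,-4.5,-0.95,15],[3.51,9.6,-4.75,-0.95,15],[3.51,9.6,-4.75,-0.95,15],[3.51,9.6,-4.75,-0.95,15]]'; python3 -m handwheel '[[0,0,0,0,15],[0,0,0,0,40],[0,0,0,0,40],[0,0,0,0,40],[0,0,1,0,40],[0,0,2.5,0,40],[0,0,3.6,0,40],[0,0,3.6,0,40]]'
```

```text
t: 33.7
tool_pos: [0.5902, -0.0909, 0.0602]
tool_rot: [3.139, 0.0, 1.446]
force: [0.1, 0.1, -2.5]
opening: 0.0255
grasp_force: 45.3
t: 34.7
tool_pos: [0.5919, -0.091, 0.1709]
tool_rot: [3.134, 0.001, 1.446]
force: [0.7, 0.5, -0.5]
opening: 0.0398
grasp_force: 0.0
```

```bash
python3 -m handwheel '[[-0.3,-2,0.5,0.48,44],[-0.6,-4,0.5,0.48,44],[-0.9,-6,0.5,0.48,44],[-1.2,-8,0.5,0.48,44],[-1.48,-9.57,0.5,0.48,44],[-1.48,-9.57,0.3,0.48,44],[-1.48,-9.57,0,0.48,44],[-1.48,-9.57,-1,0.48,44],[-1.48,-9.57,-2,0.48,44],[-1.48,-9.57,-3,0.48,44],[-1.48,-9.57,-3.75,0.48,44],[-1.48,-9.57,-3.75,0.48,44],[-1.48,-9.57,-3.75,0.48,15],[-1.48,-9.57,-3.75,0.48,15],[-1.48,-9.57,-3.75,0.48,15],[-1.48,-9.57,-3.75,0.48,15],[-1.48,-9.57,-3.75,0.48,15]]' 40;python3 -m handwheel '[[0,0,0,0,15],[0,0,1,0,15],[0,0,2.5,0,15],[0,0,4,0,15],[0,0,4.9,0,15],[0,0,4.9,0,15]]'
```

```text
t: 36.83
tool_pos: [0.5451, -0.3779, 0.0556]
tool_rot: [3.14, 0.001, 1.513]
force: [-1.0, -0.0, 2.3]
opening: 0.0256
grasp_force: 43.5
t: 37.58
tool_pos: [0.5461, -0.3788, 0.2042]
tool_rot: [3.137, 0.003, 1.513]
force: [0.2, -0.1, -1.9]
opening: 0.0257
grasp_force: 43.1
```

```bash
python3 -m handwheel '[[0.3,1.8,0,-0.48,15],[0.6,3.6,0,-0.48,15],[0.9,5.4,0,-0.48,15],[1.2,7,0,-0.48,15],[1.25,7.75,0,-0.48,15],[1.25,7.75,0,-0.48,15],[1.25,7.75,-1.5,-0.48,15],[1.25,7.75,-3,-0.48,15],[1.25,7.75,-4,-0.48,15],[1.25,7.75,-4.5,-0.48,15],[1.25,7.75,-4.75,-0.48,15],[1.25,7.75,-4.75,-0.48,15],[1.25,7.75,-4.75,-0.48,15]]'; python3 -m handwheel '[[0,0,0,0,15],[0,0,0,0,40],[0,0,0,0,40],[0,0,0,0,40],[0,0,1,0,40],[0,0,2.5,0,40],[0,0,3.6,0,40],[0,0,3.6,3,80],[-1,3,3.6,6,80],[-2,5,3.6,9,80],[-2,7,3.6,11.25,80],[-2,8,3.6,11.25,80],[-2,8,3.6,11.25,80]]'
python3 - <<'E'
from look import *
b=snap('top');print(parts(b)); o=env.get_obs();print(o['tool_pos'],np.degrees(o['tool_rot'][2]))
cv2.imwrite('pics/t7.png',cv2.resize(b['frame'][150:295,225:425],None,fx=4,fy=4,interpolation=cv2.INTER_CUBIC))
E
```

```text
t: 39.2
tool_pos: [0.5812, -0.1452, 0.0583]
tool_rot: [-3.139, -0.001, 1.445]
force: [-0.1, 3.5, -3.8]
opening: 0.0256
grasp_force: 48.1
t: 40.83
tool_pos: [0.5217, 0.099, 0.1677]
tool_rot: [3.14, 0.001, 2.584]
force: [0.9, -0.1, -0.2]
opening: 0.0796
grasp_force: 0.0
{'cartons': [([0.5256, 0.0752], np.float64(83.1), [0.085, 0.03]), ([0.5862, -0.1206], np.float64(-7.0), [0.031, 0.109]), ([0.5967, -0.0345], np.float64(-7.8), [0.03, 0.053])], 'bottles': [[0.4784, -0.2852], [0.5673, -0.279]]}
[0.52205691 0.09730661 0.16764508] 148.18401528718624
```

View pics/t7.png

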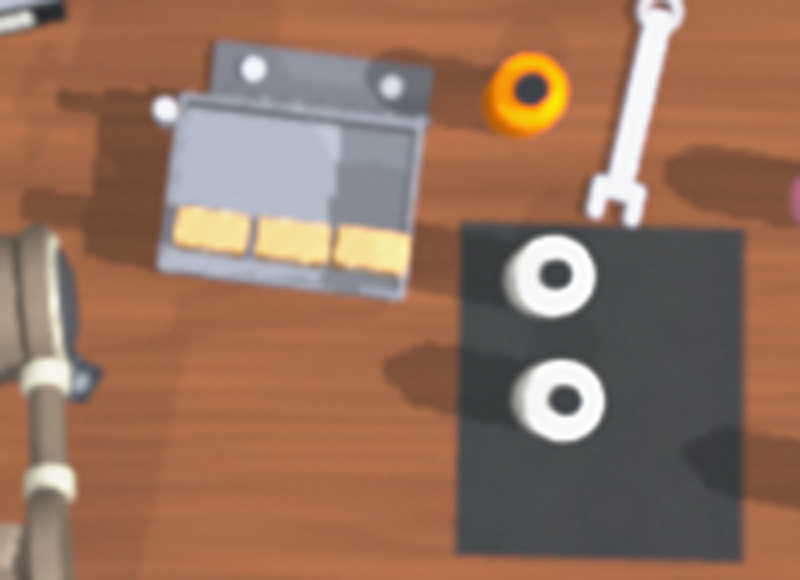

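The three cartons stand in the front row at (211,230), (293,241) and (372,250). The bottles are unmoved at (555,273) and (565,399). The last carton brushed the end wall, so I'll re-seat the box at the end. Now the bottles.

```bash
python3 -m handwheel '[[0.3,-2,0,0,70],[0.6,-4,0,0,70],[0.9,-6,0,0,70],[1.2,-8,0,0,70],[1.4,-10,0,0,70],[1.53,-12.5,0,0,70],[1.53,-12.5,0,0,70],[1.53,-12.5,0,0,70],[1.53,-12.5,-1,0,70],[1.53,-12.5,-1,0,70],[1.53,-12.5,-1,0,70]]' 40
python3 -c "
from look import *
a=snap('side');print(parts(snap('top'))['bottles']);cv2.imwrite('pics/s8.png',cv2.resize(a['frame'][150:330,220:380],None,fx=3,fy=3,interpolation=cv2.INTER_CUBIC))"
```

```text
t: 42.25
tool_pos: [0.5683, -0.2788, 0.1375]
tool_rot: [3.141, -0.0, 2.573]
force: [0.0, -0.9, 0.4]
opening: 0.07
grasp_force: 0.0
[]
```

View pics/s8.png

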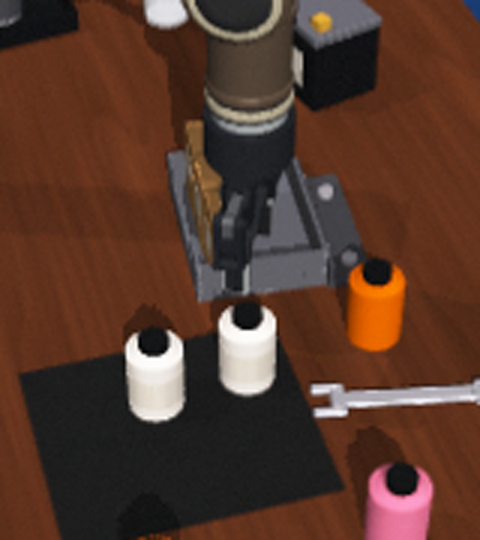

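The gripper hangs over the bottle at (247,350) and the scene is unchanged. The turn was cut short by the rate limit, so I'll add 3.2 units and then grip.

```bash
python3 -m handwheel '[[0,0,0,1.1,70],[0,0,0,2.2,70],[0,0,0,3.2,70],[0,0,-1,3.2,70],[0,0,-2,3.2,70],[0,0,-3,3.2,70],[0,0,-3.3,3.2,70],[0,0,-3.3,3.2,70],[0,0,-3.3,3.2,70],[0,0,-3.3,3.2,40],[0,0,-3.3,3.2,40],[0,0,-3.3,3.2,40],[0,0,-3.3,3.2,40],[0,0,-3.3,3.2,40],[0,0,-3.3,3.2,40]]' 40; python3 -m handwheel '[[0,0,0,0,40],[0,0,1,0,40],[0,0,2.5,0,40],[0,0,4,0,40],[0,0,5,0,40],[0,0,5,0,40],[0,0,5,0,40]]'
python3 -c "
from look import *
for x in (38,-40): print(bw(C,TH,x,-29)+[.0006,-.0005])"
```

```text
t: 44.22
tool_pos: [0.5693, -0.2806, 0.0399]
tool_rot: [-3.141, 0.003, 3.018]
force: [-0.5, 0.1, 6.0]
opening: 0.051
grasp_force: 42.3
t: 45.1
tool_pos: [0.5667, -0.2793, 0.186]
tool_rot: [3.14, -0.003, 3.018]
force: [-1.2, 1.0, -2.3]
opening: 0.051
grasp_force: 42.6
[ 0.65743692 -0.05811538]
[ 0.64793111 -0.13553398]
```

```bash
python3 -m handwheel '[[0.7,1.8,0,0,40],[1.4,3.6,0,0,40],[2.1,5.4,0,0,40],[2.8,7,0,0,40],[3.01,7.38,0,0,40],[3.01,7.38,0,0,40],[3.01,7.38,-1.5,0,40],[3.01,7.38,-3,0,40],[3.01,7.38,-4,0,40],[3.01,7.38,-4.5,0,40],[3.01,7.38,-4.87,0,40],[3.01,7.38,-4.87,0,40],[3.01,7.38,-4.87,0,40]]'; python3 -m handwheel '[[0,0,0,0,40],[0,0,0,0,59],[0,0,0,0,59],[0,0,0,0,59],[0,0,1,0,59],[0,0,2.5,0,59],[0,0,4,0,59],[-1,2,4.5,0,70],[-2,4,4.5,0,70],[-3,6,4.5,0,70],[-3,6,4.5,0,70],[-3,6,4.5,0,70]]'
python3 - <<'E'
from look import *
b=snap('top');print(parts(b)); o=env.get_obs();print(o['tool_pos'],np.degrees(o['tool_rot'][2]))
E
```

```text
t: 46.72
tool_pos: [0.6599, -0.0596, 0.0437]
tool_rot: [-3.141, 0.004, 3.018]
force: [0.2, -1.1, 1.5]
opening: 0.0509
grasp_force: 43.3
t: 48.22
tool_pos: [0.5681, 0.1221, 0.177]
tool_rot: [-3.141, 0.0, 3.021]
force: [0.9, -0.4, 1.2]
opening: 0.0703
grasp_force: 0.0
{'cartons': [([0.5834, -0.1483], np.float64(-9.4), [0.031, 0.055]), ([0.5891, -0.0927], np.float64(-7.3), [0.03, 0.053]), ([0.5966, -0.0345], np.float64(-7.3), [0.03, 0.053]), ([0.6019, 0.1128], np.float64(-81.5), [0.018, 0.111])], 'bottles': [[0.4784, -0.2852], [0.6576, -0.06]]}
[0.56885751 0.12108058 0.17706684] 172.98348505958796
```

```bash
python3 -m handwheel '[[-0.4,-2,0,0,70],[-0.8,-4,0,0,70],[-1.2,-6,0,0,70],[-1.6,-8,0,0,70],[-2,-10,0,0,70],[-2.5,-12,0,0,70],[-2.99,-13.52,0,0,70],[-2.99,-13.52,0,0,70],[-2.99,-13.52,-1,0,70],[-2.99,-13.52,-2,0,70],[-2.99,-13.52,-2,0,70],[-2.99,-13.52,-2,0,70]]'
python3 -c "
from look import *
a=snap('side');cv2.imwrite('pics/s9.png',cv2.resize(a['frame'][150:330,220:380],None,fx=3,fy=3,interpolation=cv2.INTER_CUBIC))"
```

```text
t: 49.78
tool_pos: [0.4793, -0.2847, 0.1177]
tool_rot: [-3.141, 0.001, 3.018]
force: [0.1, -0.3, 0.7]
opening: 0.0701
grasp_force: 0.0
```

View pics/s9.png

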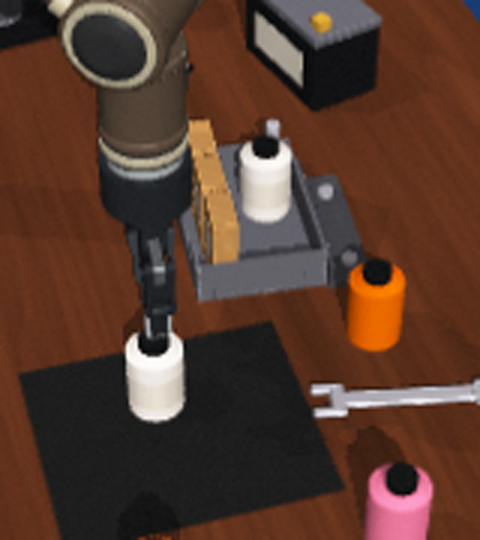

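The first bottle stands in the box at (265,180), and the gripper is centred over the second at (155,375).

```bash
python3 -m handwheel '[[0,0,-1,0,70],[0,0,-2,0,70],[0,0,-2.63,0,70],[0,0,-2.63,0,70],[0,0,-2.63,0,70],[0,0,-2.63,0,40],[0,0,-2.63,0,40],[0,0,-2.63,0,40],[0,0,-2.63,0,40],[0,0,-2.63,0,40],[0,0,-2.63,0,40],[0,0,-1.5,0,40],[0,0,0,0,40],[0,0,1.5,0,40],[0,0,2.4,0,40],[0,0,2.4,0,40],[0,0,2.4,0,40]]' 40
```

```text
t: 51.95
tool_pos: [0.4774, -0.2834, 0.1872]
tool_rot: [3.14, -0.003, 3.018]
force: [0.3, -0.6, -2.5]
opening: 0.0508
grasp_force: 42.9
```

```bash
python3 -m handwheel '[[1,0.9,0,0,40],[2,1.8,0,0,40],[3,2.7,0,0,40],[4,3.6,0,0,40],[5,4.4,0,0,40],[5.65,4.98,0,0,40],[5.65,4.98,0,0,40],[5.65,4.98,-1.5,0,40],[5.65,4.98,-3,0,40],[5.65,4.98,-4,0,40],[5.65,4.98,-4.5,0,40],[5.65,4.98,-4.86,0,40],[5.65,4.98,-4.86,0,40],[5.65,4.98,-4.86,0,40]]'; python3 -m handwheel '[[0,0,0,0,40],[0,0,0,0,57],[0,0,0,0,57],[0,0,0,0,57],[0,0,1,0,57],[0,0,2.5,0,57],[0,0,4,0,57],[-1.5,-1,4,0,0],[-3,-2,4,0,0],[-4.5,-3,4,0,0],[-6,-4,4,0,0],[-6,-4,4,0,0]]'
python3 - <<'E'
from look import *
b=snap('top');o=env.get_obs();print(o['tool_pos'],np.degrees(o['tool_rot'][2]))
cv2.imwrite('pics/t10.png',cv2.resize(b['frame'][150:295,225:425],None,fx=4,fy=4,interpolation=cv2.INTER_CUBIC))
E
```

```text
t: 53.7
tool_pos: [0.649, -0.1353, 0.0442]
tool_rot: [-3.141, 0.002, 3.018]
force: [0.0, 0.4, -1.5]
opening: 0.0509
grasp_force: 43.1
t: 55.2
tool_pos: [0.4653, -0.2562, 0.1631]
tool_rot: [3.142, -0.002, 3.014]
force: [0.4, -0.3, -0.4]
opening: -0.0002
grasp_force: 0.0
[ 0.46721188 -0.25559919  0.16340293] 172.75337765630078
```

View pics/t10.png

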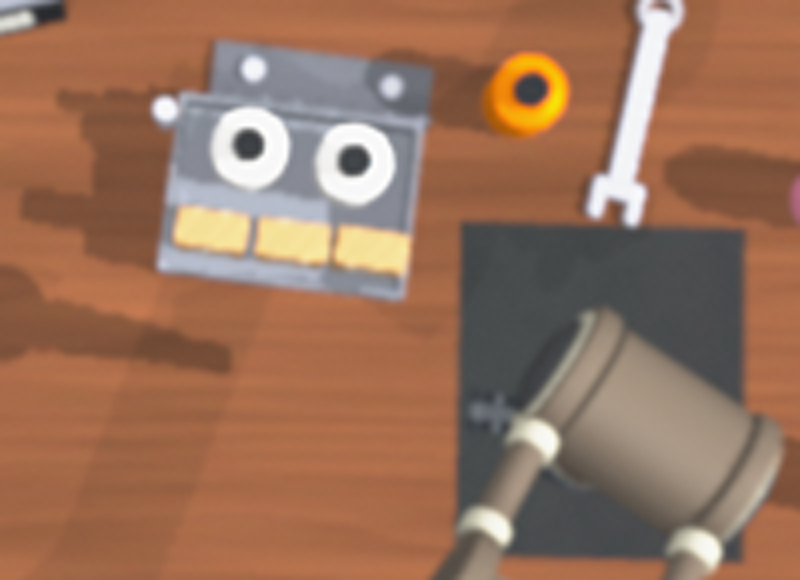

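Both bottles at (249,146) and (353,160) and the three cartons are upright in the box, and the mat is empty. Next I re-seat the box: I push the right end towards the post from outside, then check the rail.

```bash
python3 -m handwheel '[[1,0.3,0,0,0],[2,0.6,0,0,0],[3,0.9,0,0,0],[4,1.2,0,0,0],[5.04,1.58,0,0,0],[5.04,1.58,0,0,0],[5.04,1.58,0,0,0],[5.04,1.58,-1.5,0,0],[5.04,1.58,-3,0,0],[5.04,1.58,-4,0,0],[5.04,1.58,-4.7,0,0],[5.04,1.58,-4.7,0,0],[5.08,1.85,-4.7,0,0],[5.08,1.85,-4.7,0,0]]'|egrep 'pos|force: \['; for i in 1 2 3 4 5 6; do python3 -m handwheel '[[0.005,0.04,0,0,0],[0.01,0.07,0,0,0]]' | egrep 'pos|force: \['; done
```

```text
tool_pos: [0.6221, -0.1991, 0.0241]
force: [0.3, -1.0, -0.4]
tool_pos: [0.6213, -0.1973, 0.0229]
force: [-0.2, 0.4, -0.1]
tool_pos: [0.6211, -0.1951, 0.0222]
force: [-0.1, 0.2, -0.1]
tool_pos: [0.6212, -0.1948, 0.0222]
force: [-1.6, -7.4, -0.3]
tool_pos: [0.6213, -0.1935, 0.0222]
force: [-2.1, -8.4, 0.2]
tool_pos: [0.6214, -0.1932, 0.0222]
force: [-3.2, -13.2, -0.5]
tool_pos: [0.6214, -0.1931, 0.0223]
force: [-3.8, -18.3, -1.7]
```

```bash
python3 -m handwheel '[[-0.05,-0.4,0,0,0],[-0.05,-0.6,0,0,0],[-0.05,-0.6,1.5,0,0],[-0.05,-0.6,3,0,0],[-0.05,-0.6,4.6,0,0],[-0.9,0.7,4.6,0,0],[-1.8,2,4.6,0,0],[-2.81,3.5,4.6,0,0],[-2.81,3.5,4.6,0,0],[-2.81,3.5,4.6,0,0],[-2.81,3.5,3,0,0],[-2.81,3.5,1.5,0,0],[-2.81,3.5,0.5,0,0],[-2.81,3.5,-0.2,0,0],[-2.81,3.5,-0.2,0,0],[-2.6,3.47,-0.2,0,0],[-2.6,3.47,-0.2,0,0]]'|egrep 'pos|force: \['; for i in 1 2 3 4 5 6; do python3 -m handwheel '[[0.04,-0.005,0,0,0],[0.07,-0.01,0,0,0]]' | egrep 'pos|force: \['; done
```

```text
tool_pos: [0.547, -0.0834, 0.0178]
force: [-0.9, 0.1, 0.3]
tool_pos: [0.5469, -0.083, 0.0168]
force: [-0.9, -0.7, 0.7]
tool_pos: [0.5486, -0.0832, 0.0162]
force: [-0.1, 1.1, 0.2]
tool_pos: [0.5497, -0.0833, 0.0159]
force: [-2.4, 0.3, 1.2]
tool_pos: [0.5498, -0.0832, 0.0155]
force: [-7.4, 0.8, 4.2]
tool_pos: [0.5498, -0.0831, 0.0151]
force: [-10.4, 1.3, 7.7]
tool_pos: [0.5498, -0.083, 0.0147]
force: [-14.4, 1.8, 10.9]
```

Solid against the rail with no movement. I'll back off, clear away and verify.

```bash
python3 -m handwheel '[[-0.4,0,0,0,0],[-0.8,0,0,0,0],[-1.2,0,0.5,0,0],[-1.5,0,2.5,0,0],[-1.8,0,4.5,0,0],[-2.5,1.5,5,0,0],[-3,3.5,5,0,0],[-3.5,5.5,5,0,0],[-4,7,5,0,0],[-4,7,5,0,0],[-4,7,5,0,0]]'|egrep '^t|pos|force: \['
python3 - <<'E'
from look import *
a=snap('side');b=snap('top')
o=lambda im,y0,y1,x0,x1,h:cv2.resize(im['frame'][y0:y1,x0:x1],None,fx=h/(y1-y0),fy=h/(y1-y0),interpolation=cv2.INTER_CUBIC)
i=np.hstack([o(b,150,240,245,345,380),o(a,100,330,180,400,380)]);print(i.shape);cv2.imwrite('pics/f11.png',i[:,:800])
E
```

```text
t: 63.5
tool_pos: [0.4373, 0.1254, 0.1664]
tool_rot: [-3.141, 0.001, 3.019]
force: [0.4, -0.3, 1.1]
(380, 785, 3)
```

View pics/f11.png

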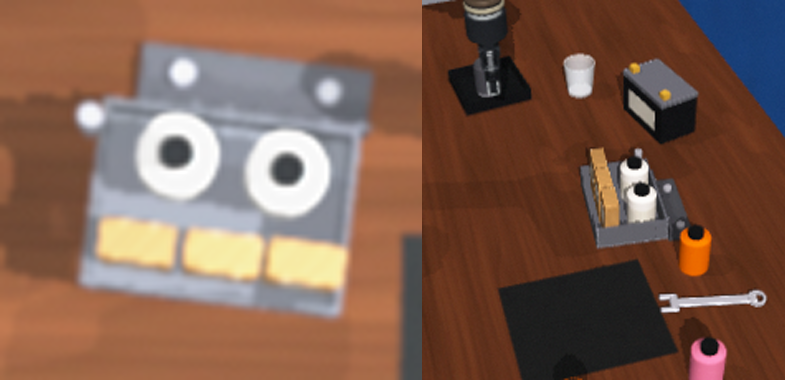

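The box sits snug against the rail and the post at (90,115). All five parts are upright inside, and the filter stands in the tray. The mat is empty and everything else is unmoved, so I'm handing it in.

```bash
python3 -c "
from station import order
print(order.hand_in())"
```

```text
the job is handed in; nothing more can be done
None
```

The job is handed in: the filter stands in the tray, the box was swung round and felt solid against both rail and post, and both bottles and all three cartons stand upright in it; no verdict came back.

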